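# Pop open the cuvette reader's sample hatch

## Robot

A 6-joint arm with a two-finger parallel gripper is mounted at the origin on the work surface. World frame = base frame: x ahead of the robot, y to its left, z up, the work surface at z = 0. Lengths are in mm, angles in rad, forces in N, time in s.
With the tool pointing down it reaches from about 275 to 825 mm from the base axis. Payload 5.2 kg.
Tool frame: the origin (TCP) lies midway between the tips of the shut fingers; the grasp point (between the pads) lies env.pinch_z behind it (env.pinch_z is the distance from the TCP to the grasp point, in mm); x points along the fingers, y is the direction in which the jaws open and shut, and the axes are right-handed (so a half turn about x gives the same grasp; the last joint's range is limited). The gripper opens to 93 mm and grips with 3 to 60 N. Pads are 15 mm wide; open, the fingers measure 128 mm over their backs; the gripper's body (75 mm by 188 mm) begins 65 mm behind the grasp point.
Start: joints at [0.937, 0.259, 1.535, -0, 1.348, -0.203], TCP at [229.658, 499.762, 218.653] pointing down, gripper open.
Joint ranges: [-3.14, 3.14], [-0.91, 2.08], [0.19, 2.58], [-1.22, 4.36], [0.22, 2.71], [-3.12, 3.12]. Speed limits (rad/s): [2.57, 2.57, 3.14, 3.14, 3.14, 3.14].

## Interface

Orientations are given as a unit quaternion [x, y, z, w].
In Python, from station import env gives the robot as it stands.
- The arm moves only by the tool carry_out, never from a script. Its argument "increments" is a list of rows, each an object of numbers: "dx", "dy", "dz": the shift along the tool's x, y, z in cm; "ax", "ay", "az": the turn, a rotation vector about the tool's x, y, z in rad; "jaw": the finger opening in cm, from 0 to 9.3. A call has 1 to 10 rows; each row is the pose to reach, as a shift and turn from the pose commanded when the call began, along the tool's axes at that moment; what a row does not reach only later rows make up. A row lasts 1/12 s, in which the tool goes at most 41.7 mm and 7.16 degrees, less where a joint would pass 70% of its speed; a pose out of reach is approached as far as the arm can. A call with a gripper value outside its range is refused whole. The fingers move at their own pace and stop on an object; "grip_force" is the grip in N (left out, the last holds). Time passes only in rows, so rows that repeat a pose let the fingers close. It gives the time, the measured TCP pose, the force and the opening at its end, in the units of the state.
- env.observe(): the state, without advancing time (a new reading comes with each control period).
- env.read_camera(name): name is "scene" or "top" or "wrist"; returns the picture (420x560x3 uint8, blue, green, red); there is no depth.
- env.get_calibration(name): a dict with "fx", "fy", "cx", "cy" (pixels), "rvec" (rotation vector, rad) and "tvec" (3), from world to camera coordinates, as OpenCV has them. Camera axes: x right, y down, z forward; pixel columns grow to the right and rows downward; lengths in mm; the calibration is good to about 2 mm. The wrist camera is an equidistant fisheye: a pixel r from the principal point sees the ray r / f radians off the axis. A picture is of the moment at which its call begins: read the wrist's pose just before it. get_calibration takes no time and is no camera call; for the wrist camera it gives the pose at the moment of the call.
- env.finish_job(): hands the job in, once; it reports no verdict.
The state is a dict: "time_s": time; "q": joint angles; "joint_vel": joint speeds; "joint_torque": joint torques, N m; "tcp_pos": TCP position; "eef_rot": TCP orientation; "ft_force": force on the tool from outside, world axes, zero at the start; "torque": the same for the moment, N m; "opening": finger opening in mm.
Only numpy, scipy, OpenCV 4.12 (cv2) and the standard library are available. Lean on these libraries where they do the work, as an engineer would, in place of code of your own. Each camera call takes 0.05 s, during which the arm holds its last target.

## Task

Open the cuvette reader with the blue hatch: with a fingertip press its push-push hatch at the white mark once, right down to its stop so that the latch trips, back off and let it pop up, and see that it stays fully open by itself with the robot clear of it. Do not push the hatch down again after it has popped; leave the orange hatch shut, and do not pick up, knock or shift the tube rack, the bottle or the jar.

Things in the scene. Friction and masses are not known exactly. Their poses are not given: they have to be found in the camera images.
- blue_reader: white benchtop cuvette reader, 180 mm deep (x) x 130 wide (y) x 100 tall, fixed; origin at the centre of its underside, x from its front (blue stripe) to its back, z up. On top the blue hatch: a flap 121 mm long (x) x 90 wide x 8 thick between two 16 mm cheeks, display behind it. The two readers differ in colour only
- blue_reader_press (a point): centre of the white press mark (24 mm across) on the upper face of the blue hatch, 22 mm from its free front edge; moves with the hatch. Shut, it lies at reader x -70, y 0, height 107.5 mm (9.5 above the cheeks); axes then as the reader's. About 3 N moves it; the latch trips about 6 mm down, the firm stop is 7.9 mm down: press to the stop
- blue_reader_hatch (a joint): Blue hatch angle, rad: 0 shut, 0.95 fully open (edge 200 mm up), -0.075 press stop. Hinge at reader x +35, height 100 mm, 105 from the mark. Push-push latch: trips at about -0.06; as the finger then backs off the hatch springs up by itself in about 2 s and stays at its stop. A shorter press leaves it latched. Pressed right down again from open, it latches shut
- orange_reader: white benchtop cuvette reader, 180 mm deep (x) x 130 wide (y) x 100 tall, fixed; origin at the centre of its underside, x from its front (orange stripe) to its back, z up. On top the orange hatch: a flap 121 mm long (x) x 90 wide x 8 thick between two 16 mm cheeks, display behind it. The two readers differ in colour only; this one is to be left shut
- orange_reader_press (a point): centre of the white press mark (24 mm across) on the upper face of the orange hatch, 22 mm from its free front edge; moves with the hatch. Shut, it lies at reader x -70, y 0, height 107.5 mm (9.5 above the cheeks); axes then as the reader's. About 3 N moves it; the latch trips about 6 mm down, the firm stop is 7.9 mm down: press to the stop; not to be pressed
- orange_reader_hatch (a joint): Orange hatch, angle in rad: the same mechanism and values as the blue one; stays at 0
- tube_rack: loose green tube rack, 100 x 50 mm, 53 tall, with capped tubes up to 90 mm tall; origin at the centre of its underside; bystander, 0.15 kg
- reagent_bottle: loose white plastic bottle, 66 mm across, 160 tall; origin at the centre of its underside; bystander, 0.3 kg
- sample_jar: loose clear sample jar with red cap, 52 mm across, 60 tall; origin at the centre of its underside; stands between the robot and the readers; bystander, 0.09 kg

How it is judged (in metres and radians):
On the way, in this order (a step that is already met when the one before it is completed fails the run):
1. a finger presses the blue hatch down at its white mark (the grasp point within 36 mm of it) until its latch trips (value of joint blue_reader_hatch below -0.04 rad and contact force between the fingers and blue_reader above 0.3 N and distance between the grasp point and blue_reader_press below 0.036 m).
2. the blue hatch has popped up and stays fully open for a second with the robot off it (value of joint blue_reader_hatch above 0.85 rad and contact force between each of the fingers, the arm and blue_reader below 0.1 N), for 1 s.
At the end, for the whole second after the job is handed in: The blue hatch stands open by itself (above 0.85 rad, at rest) and the orange hatch is still shut (within -0.03 to 0.05 rad); rack, bottle and jar stand upright and at rest within 30 mm of where they were (value of joint blue_reader_hatch above 0.85 rad and velocity of joint blue_reader_hatch between -0.1 and 0.1 rad/s and value of joint orange_reader_hatch between -0.03 and 0.05 rad and distance of each of tube_rack, reagent_bottle, sample_jar from where it was at the start of the episode below 0.03 m and angle between each of tube_rack, reagent_bottle, sample_jar's own z axis and vertical below 0.2 rad and linear speed of each of tube_rack, reagent_bottle, sample_jar below 0.02 m/s); the robot touches nothing.
It fails at once if the blue hatch is pushed back down after it has popped (value of joint blue_reader_hatch between 0.15 and 0.6 rad and velocity of joint blue_reader_hatch below -0.15 rad/s and contact force between any of the fingers, the arm and blue_reader above 0.3 N).
It fails at once if the orange hatch is pressed or opened (value of joint orange_reader_hatch below -0.035 rad or value of joint orange_reader_hatch above 0.1 rad).
It fails at once if the rack, the bottle or the jar is lifted, knocked or shifted (distance of any of tube_rack, reagent_bottle, sample_jar from where it was at the start of the episode above 0.03 m or angle between any of tube_rack, reagent_bottle, sample_jar's own z axis and vertical above 0.35 rad).
It also fails if it takes over 34 s, if anything falls off the work surface, if the arm or the gripper's body presses on something with over 40 N, if the wrist force passes 120 N, or if a joint passes its speed limit or range.

## Working session

There is one attempt and no reset: what is moved stays moved. The work goes in short steps, Python scripts to look and compute and a tool call to move; the robot and the scene stay as the last step left them, time stands still between calls to the robot, and variables do not carry over. Pictures are saved under pics/ and viewed, and the job is handed in when it is done.

Besides the shell and the picture viewer there is one more tool, called after "Call:" by a JSON object that holds its "api" and its "payload", one argument or row to a line. carry_out: Moves the arm, as the interface text tells. Its arguments: {"type":"object","properties":{"increments":{"type":"array","items":{"type":"object","properties":{"dx":{"type":"number"},"dy":{"type":"number"},"dz":{"type":"number"},"ax":{"type":"number"},"ay":{"type":"number"},"az":{"type":"number"},"jaw":{"type":"number"}}}},"grip_force":{"type":"number"}},"required":["increments"]}

```bash
mkdir -p pics; ls
python3 - <<'E'
from station import env
import cv2
print(env.observe()); print(env.pinch_z)
for n in ["scene","top"]:
    cv2.imwrite(f"pics/{n}0.png",env.read_camera(n)); print(env.get_calibration(n))
E
```

```text
pics
{'time_s': 0.0, 'q': array([ 9.37211174e-01,  2.59313528e-01,  1.53605997e+00, -2.69606047e-05,
        1.34800534e+00, -2.02818038e-01]), 'joint_vel': array([ 1.42040476e-04, -1.14345612e-03,  6.07378215e-05, -7.04340455e-04,
        4.19115449e-04, -5.88067477e-04]), 'joint_torque': array([ 1.80743857e-03, -4.37302065e+01, -2.84001070e+01,  7.20416405e-02,
        4.14836977e-02, -7.43177543e-05]), 'tcp_pos': array([229.33159562, 499.31098925, 217.84285171]), 'eef_rot': array([ 0.15054138,  0.69101687, -0.15170311,  0.69052092]), 'ft_force': array([ 1.20447768, -0.34589523,  0.49830014]), 'torque': array([ 0.02048396, -0.01498322,  0.03181907]), 'opening': 92.93527463859125}
18.8
{'fx': 494.381259596995, 'fy': 494.381259596995, 'cx': 271.30133657023094, 'cy': 208.37639917245554, 'rvec': array([ 2.03231876,  1.29006786, -0.55613845]), 'tvec': array([-209.1553996 , -271.78800379, 1795.10915505])}
{'fx': 533.6788092278946, 'fy': 533.6788092278946, 'cx': 284.55653226244465, 'cy': 209.11574242698418, 'rvec': array([ 2.14768807, -2.18518212,  0.07296751]), 'tvec': array([  12.35350331,  544.57911563, 1344.40253705])}
```

View pics/scene0.png

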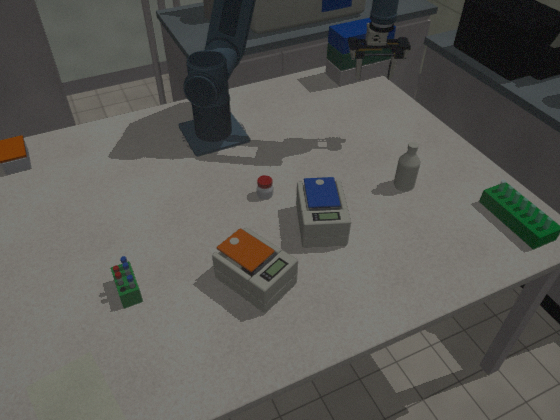

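View pics/top0.png

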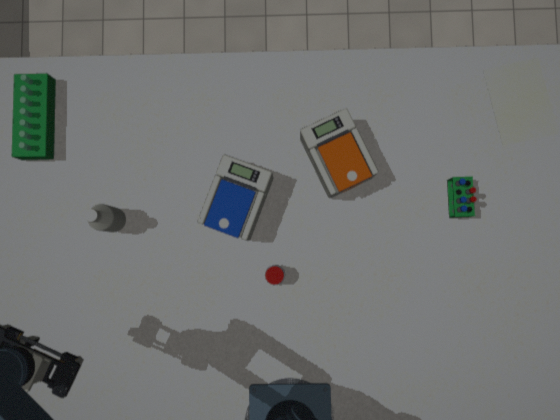

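The top view shows the blue reader at about (235,198) with its mark near (224,224), the orange reader at (338,153), the jar at (275,275), the bottle at (105,217) and the rack at (462,197). In the scene view the blue mark is at about (320,182). Next I'll measure these.

```bash
cat > h.py <<'E'
import cv2, numpy as np
from station import env
def cal(n):
    c=env.get_calibration(n); K=np.array([[c['fx'],0,c['cx']],[0,c['fy'],c['cy']],[0,0,1.]])
    R=cv2.Rodrigues(c['rvec'])[0]; return K,R,np.array(c['tvec']),c
def atz(n,uv,z):
    K,R,t,c=cal(n); d=R.T@np.linalg.inv(K)@np.array([uv[0],uv[1],1.]); o=-R.T@t
    return o+d*(z-o[2])/d[2]
def proj(n,P):
    K,R,t,c=cal(n); return cv2.projectPoints(np.float64(P).reshape(-1,3),c['rvec'],t,K,None)[0].reshape(-1,2)
E
python3 - <<'E'
from h import *
T=cv2.imread('pics/top0.png'); S=cv2.imread('pics/scene0.png')
def comp(img,x0,y0,x1,y1,f):
    m=np.zeros(img.shape[:2],np.uint8); m[y0:y1,x0:x1]=f(img[y0:y1,x0:x1].astype(int))*255
    n,l,s,c=cv2.connectedComponentsWithStats(m); i=1+np.argmax(s[1:,4]); return c[i],s[i],(l==i).astype(np.uint8)
white=lambda p:(p.min(2)>125)
for nm,img,box in [('top',T,(215,216,233,232)),('scene',S,(313,178,327,187))]:
    c,s,_=comp(img,*box,white); print(nm,c,s,atz(nm,c,107.5))
blue=lambda p:(p[...,0]>p[...,2]+60)
c,s,m=comp(T,195,165,275,245,blue)
m=cv2.morphologyEx(m,cv2.MORPH_CLOSE,np.ones((7,7)))
r=cv2.minAreaRect(cv2.findContours(m,0,1)[0][0]); b=cv2.boxPoints(r)
print('hatch',[atz('top',p,107.5)[:2].round(1) for p in b], atz('top',r[0],107.5))
for nm,uv,z in [('jar',(275,275),60),('bottlebase',(118,219),20)]: print(nm,atz('top',uv,z))
print('jar scene',atz('scene',(265,182),60),'bottle',atz('scene',(412,146),160))
for n,i,x in [('t',T,(190,140,290,300)),('s',S,(250,160,360,250))]:
    cv2.imwrite(f'pics/crop_{n}.png',cv2.resize(i[x[1]:x[3],x[0]:x[2]],None,fx=3.6,fy=3.6,interpolation=cv2.INTER_CUBIC))
E
```

```text
top [222. 221.] [222 221   1   1   1] [511.35522274 152.41196525 107.5       ]Traceback (most recent call last):
  File "<stdin>", line 8, in <module>
  File "<stdin>", line 5, in comp
    return _wrapfunc(a, 'argmax', axis=axis, out=out, **kwds)
    return bound(*args, **kwds)
ValueError: attempt to get argmax of an empty sequence
```

Run:
```python
from h import *
T=cv2.imread('pics/top0.png'); S=cv2.imread('pics/scene0.png')
print(T[214:236,224].tolist()); print(S[182,310:330].tolist())
def comp(img,x0,y0,x1,y1,f):
    m=np.zeros(img.shape[:2],np.uint8); m[y0:y1,x0:x1]=f(img[y0:y1,x0:x1].astype(int))*255
    n,l,s,c=cv2.connectedComponentsWithStats(m); i=1+np.argmax(s[1:,4]); return c[i],s[i],(l==i).astype(np.uint8)
white=lambda p:(p[...,2]>75)
for nm,img,box in [('top',T,(215,216,233,231)),('scene',S,(313,178,327,187))]:
    c,s,_=comp(img,*box,white); print(nm,c,s,atz(nm,c,107.5))
blue=lambda p:(p[...,0]>p[...,2]+60)
c,s,m=comp(T,195,165,275,245,blue)
m=cv2.morphologyEx(m,cv2.MORPH_CLOSE,np.ones((7,7)))
r=cv2.minAreaRect(cv2.findContours(m,0,1)[0][0]); b=cv2.boxPoints(r)
print('hatch',[atz('top',p,107.5)[:2].round(1) for p in b], atz('top',r[0],107.5))
for nm,uv,z in [('jar',(275,275),60),('bottlebase',(118,219),20)]: print(nm,atz('top',uv,z))
print('jar scene',atz('scene',(265,182),60),'bottle',atz('scene',(412,146),160))
for n,i,x in [('t',T,(190,140,290,300)),('s',S,(250,160,360,250))]:
    cv2.imwrite(f'pics/crop_{n}.png',cv2.resize(i[x[1]:x[3],x[0]:x[2]],None,fx=3.6,fy=3.6,interpolation=cv2.INTER_CUBIC))
```

```text
[[111, 56, 26], [111, 57, 27], [111, 56, 25], [113, 68, 46], [118, 98, 90], [123, 123, 121], [124, 126, 123], [124, 126, 124], [126, 128, 125], [123, 125, 123], [124, 125, 124], [125, 128, 126], [123, 125, 121], [118, 114, 109], [111, 84, 73], [110, 59, 32], [110, 57, 28], [108, 54, 22], [107, 67, 49], [112, 98, 92], [125, 123, 121], [127, 127, 125]]
[[100, 55, 35], [99, 53, 35], [100, 56, 36], [96, 53, 35], [97, 52, 36], [100, 70, 57], [107, 114, 113], [110, 119, 119], [106, 115, 115], [112, 119, 120], [107, 115, 115], [108, 116, 114], [106, 115, 114], [109, 109, 108], [104, 63, 46], [100, 54, 32], [100, 53, 34], [97, 53, 32], [100, 55, 37], [99, 56, 36]]
top [223.4939759  222.81927711] [219 218  10  11  83] [506.90236613 148.83224559 107.5       ]
scene [319.36842105 181.60526316] [316 179   8   6  38] [504.82832396 149.60305258 107.5       ]
hatch [array([504., 196.]), array([613.7, 154.1]), array([581.4,  72.8]), array([472.2, 115. ])] [542.61940484 134.47371881 107.5       ]
jar [378.57974115  28.49699515  60.        ]
bottlebase [527.28260231 433.99300441  20.        ]
jar scene [388.30785572  28.52874166  60.        ] bottle [533.1116845 444.2392209 160.       ]
```

View pics/crop_t.png

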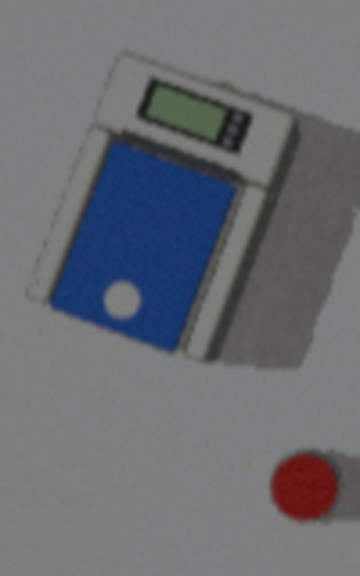

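View pics/crop_s.png

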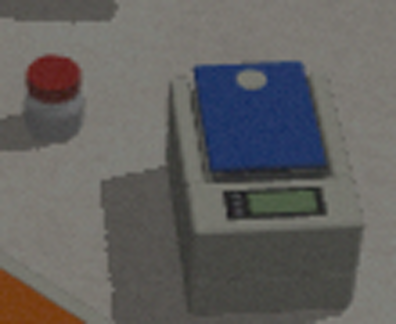

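The two cameras agree to about 2 mm on the mark: roughly (506,149,107.5). The hatch yaw is about -21°, and the hatch box geometry predicts the mark at (509,148), which is consistent. Next I'll compute the approach.

```bash
cat >> h.py <<'E'
from scipy.spatial.transform import Rotation as Ro
def state():
    s=env.observe(); R=Ro.from_quat(s['eef_rot']); return s,R
YAW=np.arctan2(-42.,109.5)
def inc(p,back=None):
    """increment to world pos p with vertical tool, tool y along reader y"""
    s,R=state(); M=R.as_matrix()
    ry=np.array([-np.sin(YAW),np.cos(YAW),0]); x=np.array([0,0,-1.]); best=None
    for sg in (1,-1):
        y=sg*ry; G=np.c_[x,y,np.cross(x,y)]
        rv=(R.inv()*Ro.from_matrix(G)).as_rotvec()
        if best is None or np.linalg.norm(rv)<np.linalg.norm(best): best=rv
    print('t',s['time_s'],'tcp',s['tcp_pos'].round(1),'F',s['ft_force'].round(1),'open',s['opening'],'q',s['q'].round(2))
    print('axes\n',M.round(3)); print('d cm',(M.T@(np.array(p)-s['tcp_pos'])/10).round(2),'rot',best.round(3))
E
python3 -c "
from h import *
inc([506,149,150])"
```

```text
t 0.1 tcp [229.4 499.4 217.9] F [ 0.  -1.1  1.1] open 92.78317691030887 q [ 0.94  0.26  1.54 -0.    1.35 -0.2 ]
axes
 [[-0.001  0.418  0.909]
 [-0.001  0.909 -0.418]
 [-1.    -0.002 -0.   ]]
d cm [  6.81 -20.27  39.77] rot [-0.065 -0.     0.002]
```

Call:
{"api": "carry_out", "payload": {
  "increments": [
    {"dx": 2, "dy": -20.3, "dz": 39.8, "ax": -0.065, "jaw": 0},
    {"dx": 2, "dy": -20.3, "dz": 39.8, "ax": -0.065, "jaw": 0},
    {"dx": 2, "dy": -20.3, "dz": 39.8, "ax": -0.065, "jaw": 0},
    {"dx": 2, "dy": -20.3, "dz": 39.8, "ax": -0.065, "jaw": 0},
    {"dx": 2, "dy": -20.3, "dz": 39.8, "ax": -0.065, "jaw": 0},
    {"dx": 2, "dy": -20.3, "dz": 39.8, "ax": -0.065, "jaw": 0},
    {"dx": 2, "dy": -20.3, "dz": 39.8, "ax": -0.065, "jaw": 0},
    {"dx": 2, "dy": -20.3, "dz": 39.8, "ax": -0.065, "jaw": 0},
    {"dx": 2, "dy": -20.3, "dz": 39.8, "ax": -0.065, "jaw": 0},
    {"dx": 2, "dy": -20.3, "dz": 39.8, "ax": -0.065, "jaw": 0}
  ],
  "grip_force": 20
}}

```text
$.increments[0]: bad value
```

```bash
python3 -c "
from h import *
inc([506,149,125])"
```

```text
t 0.1 tcp [229.4 499.4 217.9] F [ 0.  -1.1  1.1] open 92.78317691030887 q [ 0.94  0.26  1.54 -0.    1.35 -0.2 ]
axes
 [[-0.001  0.418  0.909]
 [-0.001  0.909 -0.418]
 [-1.    -0.002 -0.   ]]
d cm [  9.31 -20.27  39.77] rot [-0.065 -0.     0.002]
```

Call:
{"api": "carry_out", "payload": {
  "increments": [
    {"dx": 0.2, "dy": -1.7, "dz": 3.3, "ax": -0.01, "ay": 0, "az": 0, "jaw": 0},
    {"dx": 0.4, "dy": -3.4, "dz": 6.6, "ax": -0.02, "ay": 0, "az": 0, "jaw": 0},
    {"dx": 0.6, "dy": -5.1, "dz": 10, "ax": -0.03, "ay": 0, "az": 0, "jaw": 0},
    {"dx": 0.8, "dy": -6.8, "dz": 13.3, "ax": -0.04, "ay": 0, "az": 0, "jaw": 0},
    {"dx": 1, "dy": -8.5, "dz": 16.6, "ax": -0.05, "ay": 0, "az": 0, "jaw": 0},
    {"dx": 1.2, "dy": -10.1, "dz": 19.9, "ax": -0.065, "ay": 0, "az": 0, "jaw": 0}
  ],
  "grip_force": 20
}}

```text
time_s: 0.6
tcp_pos: [368.7, 323.2, 206.3]
eef_rot: [0.128, 0.696, -0.128, 0.695]
ft_force: [-0.4, -0.1, 0.7]
opening: 57.4
```

```bash
python3 -c "
from h import *
inc([506,149,150])"
```

```text
t 0.6 tcp [368.7 323.2 206.3] F [-0.4 -0.1  0.7] open 57.38328291546649 q [ 0.49  0.16  1.69 -0.    1.29 -0.71]
axes
 [[-0.001  0.357  0.934]
 [-0.     0.934 -0.357]
 [-1.    -0.001 -0.   ]]
d cm [  5.63 -11.37  19.05] rot [ 0.001 -0.     0.001]
```

Call:
{"api": "carry_out", "payload": {
  "increments": [
    {"dx": 0.5, "dy": -1.9, "dz": 3.2, "ax": 0, "ay": 0, "az": 0, "jaw": 0},
    {"dx": 1, "dy": -3.8, "dz": 6.4, "ax": 0, "ay": 0, "az": 0, "jaw": 0},
    {"dx": 2, "dy": -5.7, "dz": 9.5, "ax": 0, "ay": 0, "az": 0, "jaw": 0},
    {"dx": 3, "dy": -7.6, "dz": 12.7, "ax": 0, "ay": 0, "az": 0, "jaw": 0},
    {"dx": 4, "dy": -9.5, "dz": 15.9, "ax": 0, "ay": 0, "az": 0, "jaw": 0},
    {"dx": 5, "dy": -11.4, "dz": 19, "ax": 0, "ay": 0, "az": 0, "jaw": 0},
    {"dx": 5, "dy": -11.4, "dz": 19, "ax": 0, "ay": 0, "az": 0, "jaw": 0},
    {"dx": 5, "dy": -11.4, "dz": 19, "ax": 0, "ay": 0, "az": 0, "jaw": 0},
    {"dx": 5, "dy": -11.4, "dz": 19, "ax": 0, "ay": 0, "az": 0, "jaw": 0}
  ]
}}

```text
time_s: 1.35
tcp_pos: [504.4, 150.5, 156.2]
eef_rot: [0.129, 0.696, -0.129, 0.695]
ft_force: [-0.7, 0.5, 1.6]
opening: 1.4
```

```bash
python3 -c "
from h import *
inc([506,149,107.5])
for n in ['scene','top','wrist']: cv2.imwrite(f'pics/{n}1.png',env.read_camera(n))
S=cv2.imread('pics/scene1.png');cv2.imwrite('pics/scene1c.png',cv2.resize(S[60:260,220:440],None,fx=3,fy=3,interpolation=cv2.INTER_CUBIC))
"
```

```text
t 1.35 tcp [504.4 150.5 156.2] F [-0.7  0.5  1.6] open 1.3518518006476279 q [ 0.08  0.27  1.68  0.    1.19 -1.13]
axes
 [[-0.002  0.359  0.933]
 [ 0.     0.933 -0.359]
 [-1.    -0.    -0.002]]
d cm [ 4.87 -0.08  0.22] rot [-0.001 -0.002  0.   ]
```

View pics/scene1c.png

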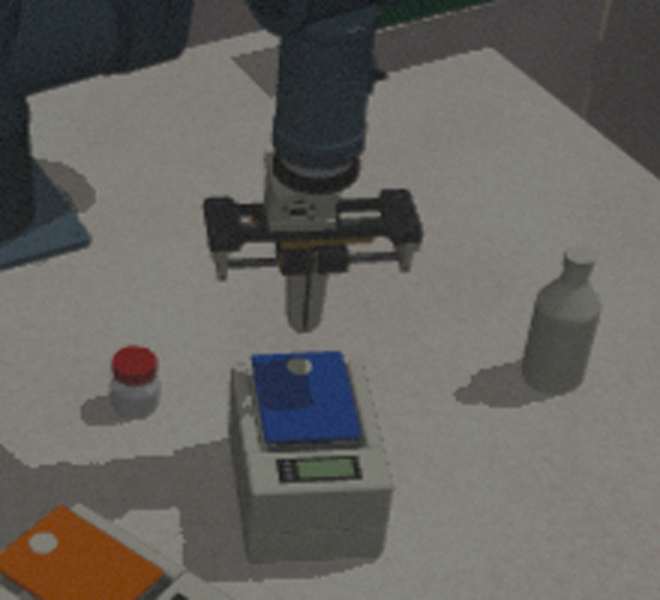

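View pics/wrist1.png

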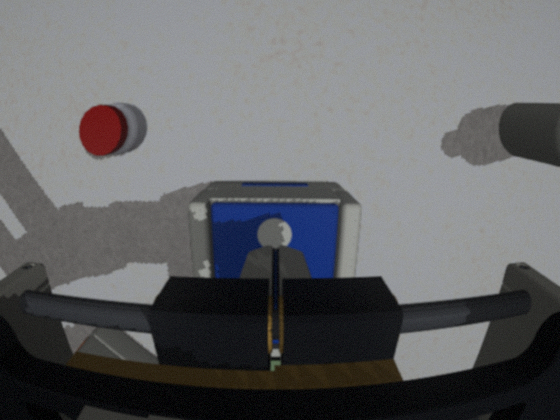

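The scene crop shows the shut fingers just above the blue hatch, with the jar and bottle clear. In the wrist picture the mark is centred near (275,234), just ahead of the fingertips. I'll check that with the fisheye ray.

```bash
python3 -c "
from h import *
c=env.get_calibration('wrist'); R=cv2.Rodrigues(c['rvec'])[0]; o=-R.T@np.array(c['tvec'])
I=cv2.imread('pics/wrist1.png').astype(int); m=(I[215:250,255:296,2]>80); print(m.sum(),np.argwhere(m).mean(0)+[215,255])
for u in [(275,234)]:
    a=np.array([u[0]-c['cx'],u[1]-c['cy']]); r=np.linalg.norm(a); th=r/c['fx']
    d=R.T@np.r_[a/r*np.sin(th),np.cos(th)]; print(o+d*(107.5-o[2])/d[2])
"
```

```text
764 [232.92408377 274.60340314]
[505.9289125  150.40754503 107.5       ]
```

Three cameras agree. Next I descend to just above the mark.

Call:
{"api": "carry_out", "payload": {
  "increments": [
    {"dx": 1.5, "dy": 0, "dz": 0.1, "jaw": 0},
    {"dx": 3, "dy": 0, "dz": 0.2, "jaw": 0},
    {"dx": 3.8, "dy": 0, "dz": 0.2, "jaw": 0},
    {"dx": 4.2, "dy": 0, "dz": 0.2, "jaw": 0},
    {"dx": 4.2, "dy": 0, "dz": 0.2, "jaw": 0},
    {"dx": 4.2, "dy": 0, "dz": 0.2, "jaw": 0}
  ]
}}

```text
$.increments[0]: bad value
```

Call:
{"api": "carry_out", "payload": {
  "increments": [
    {"dx": 1.5, "dy": 0, "dz": 0.1, "ax": 0, "ay": 0, "az": 0, "jaw": 0},
    {"dx": 3, "dy": 0, "dz": 0.2, "ax": 0, "ay": 0, "az": 0, "jaw": 0},
    {"dx": 3.8, "dy": 0, "dz": 0.2, "ax": 0, "ay": 0, "az": 0, "jaw": 0},
    {"dx": 4.2, "dy": 0, "dz": 0.2, "ax": 0, "ay": 0, "az": 0, "jaw": 0},
    {"dx": 4.2, "dy": 0, "dz": 0.2, "ax": 0, "ay": 0, "az": 0, "jaw": 0},
    {"dx": 4.2, "dy": 0, "dz": 0.2, "ax": 0, "ay": 0, "az": 0, "jaw": 0}
  ]
}}

```text
time_s: 2.0
tcp_pos: [506.8, 150.2, 115.1]
eef_rot: [0.128, 0.695, -0.128, 0.695]
ft_force: [-0.0, -0.5, 0.8]
opening: 0.4
```

Call:
{"api": "carry_out", "payload": {
  "increments": [
    {"dx": 0.3, "dy": 0, "dz": 0, "ax": 0, "ay": 0, "az": 0, "jaw": 0},
    {"dx": 0.6, "dy": 0, "dz": 0, "ax": 0, "ay": 0, "az": 0, "jaw": 0},
    {"dx": 0.9, "dy": 0, "dz": 0, "ax": 0, "ay": 0, "az": 0, "jaw": 0},
    {"dx": 1.1, "dy": 0, "dz": 0, "ax": 0, "ay": 0, "az": 0, "jaw": 0},
    {"dx": 1.1, "dy": 0, "dz": 0, "ax": 0, "ay": 0, "az": 0, "jaw": 0}
  ]
}}

```text
time_s: 2.42
tcp_pos: [507.1, 149.9, 103.6]
eef_rot: [0.129, 0.695, -0.129, 0.695]
ft_force: [0.3, 0.5, 2.6]
opening: 0.3
```

Call:
{"api": "carry_out", "payload": {
  "increments": [
    {"dx": 0.15, "dy": 0, "dz": 0, "ax": 0, "ay": 0, "az": 0, "jaw": 0},
    {"dx": 0.3, "dy": 0, "dz": 0, "ax": 0, "ay": 0, "az": 0, "jaw": 0},
    {"dx": 0.4, "dy": 0, "dz": 0, "ax": 0, "ay": 0, "az": 0, "jaw": 0},
    {"dx": 0.4, "dy": 0, "dz": 0, "ax": 0, "ay": 0, "az": 0, "jaw": 0}
  ]
}}

```text
time_s: 2.75
tcp_pos: [507.1, 149.9, 100.4]
eef_rot: [0.129, 0.695, -0.128, 0.696]
ft_force: [-1.5, 1.3, 7.0]
opening: 0.6
```

Call:
{"api": "carry_out", "payload": {
  "increments": [
    {"dx": 0.1, "dy": 0, "dz": 0, "ax": 0, "ay": 0, "az": 0, "jaw": 0},
    {"dx": 0.2, "dy": 0, "dz": 0, "ax": 0, "ay": 0, "az": 0, "jaw": 0},
    {"dx": 0.2, "dy": 0, "dz": 0, "ax": 0, "ay": 0, "az": 0, "jaw": 0}
  ]
}}

```text
time_s: 3.0
tcp_pos: [507.2, 150.0, 100.0]
eef_rot: [0.129, 0.695, -0.128, 0.696]
ft_force: [-5.8, 0.6, 20.0]
opening: 0.3
```

The force rose from 7 to 20 N with almost no travel, so the hatch is at its firm stop. Now I back off up and to the front, out of the hatch's sweep.

Call:
{"api": "carry_out", "payload": {
  "increments": [
    {"dx": -1.2, "dy": 0, "dz": -0.5, "ax": 0, "ay": 0, "az": 0, "jaw": 0},
    {"dx": -2.2, "dy": 0, "dz": -4, "ax": 0, "ay": 0, "az": 0, "jaw": 0},
    {"dx": -3, "dy": 0, "dz": -8, "ax": 0, "ay": 0, "az": 0, "jaw": 0},
    {"dx": -4, "dy": 0, "dz": -12, "ax": 0, "ay": 0, "az": 0, "jaw": 0},
    {"dx": -5, "dy": 0, "dz": -15, "ax": 0, "ay": 0, "az": 0, "jaw": 0},
    {"dx": -6, "dy": 0, "dz": -16, "ax": 0, "ay": 0, "az": 0, "jaw": 0},
    {"dx": -6, "dy": 0, "dz": -16, "ax": 0, "ay": 0, "az": 0, "jaw": 0},
    {"dx": -6, "dy": 0, "dz": -16, "ax": 0, "ay": 0, "az": 0, "jaw": 0}
  ]
}}

```text
time_s: 3.67
tcp_pos: [357.8, 207.2, 158.1]
eef_rot: [0.128, 0.695, -0.128, 0.696]
ft_force: [-0.2, 0.9, -0.8]
opening: 0.2
```

```bash
python3 -c "
from h import *
S=env.read_camera('scene');cv2.imwrite('pics/scene2c.png',cv2.resize(S[60:260,220:440],None,fx=3,fy=3,interpolation=cv2.INTER_CUBIC))
"
```

```text
(no output)
```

View pics/scene2c.png

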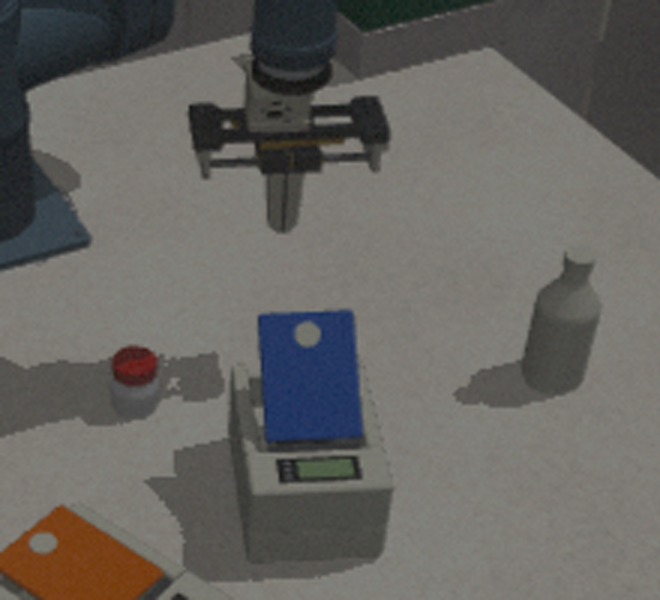

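The blue hatch is rising: its mark has moved up to (307,333) in the crop, and the robot is clear of it. Now I hold still while it opens.

Call:
{"api": "carry_out", "payload": {
  "increments": [
    {"dx": 0, "dy": 0, "dz": 0, "ax": 0, "ay": 0, "az": 0, "jaw": 0},
    {"dx": 0, "dy": 0, "dz": 0, "ax": 0, "ay": 0, "az": 0, "jaw": 0},
    {"dx": 0, "dy": 0, "dz": 0, "ax": 0, "ay": 0, "az": 0, "jaw": 0},
    {"dx": 0, "dy": 0, "dz": 0, "ax": 0, "ay": 0, "az": 0, "jaw": 0},
    {"dx": 0, "dy": 0, "dz": 0, "ax": 0, "ay": 0, "az": 0, "jaw": 0},
    {"dx": 0, "dy": 0, "dz": 0, "ax": 0, "ay": 0, "az": 0, "jaw": 0},
    {"dx": 0, "dy": 0, "dz": 0, "ax": 0, "ay": 0, "az": 0, "jaw": 0},
    {"dx": 0, "dy": 0, "dz": 0, "ax": 0, "ay": 0, "az": 0, "jaw": 0},
    {"dx": 0, "dy": 0, "dz": 0, "ax": 0, "ay": 0, "az": 0, "jaw": 0},
    {"dx": 0, "dy": 0, "dz": 0, "ax": 0, "ay": 0, "az": 0, "jaw": 0}
  ]
}}

```text
time_s: 4.55
tcp_pos: [357.4, 207.0, 157.7]
eef_rot: [0.129, 0.695, -0.129, 0.695]
ft_force: [0.4, -0.3, -0.1]
opening: 0.2
```

Call:
{"api": "carry_out", "payload": {
  "increments": [
    {"dx": 0, "dy": 0, "dz": 0, "ax": 0, "ay": 0, "az": 0, "jaw": 0},
    {"dx": 0, "dy": 0, "dz": 0, "ax": 0, "ay": 0, "az": 0, "jaw": 0},
    {"dx": 0, "dy": 0, "dz": 0, "ax": 0, "ay": 0, "az": 0, "jaw": 0},
    {"dx": 0, "dy": 0, "dz": 0, "ax": 0, "ay": 0, "az": 0, "jaw": 0},
    {"dx": 0, "dy": 0, "dz": 0, "ax": 0, "ay": 0, "az": 0, "jaw": 0},
    {"dx": 0, "dy": 0, "dz": 0, "ax": 0, "ay": 0, "az": 0, "jaw": 0},
    {"dx": 0, "dy": 0, "dz": 0, "ax": 0, "ay": 0, "az": 0, "jaw": 0},
    {"dx": 0, "dy": 0, "dz": 0, "ax": 0, "ay": 0, "az": 0, "jaw": 0},
    {"dx": 0, "dy": 0, "dz": 0, "ax": 0, "ay": 0, "az": 0, "jaw": 0},
    {"dx": 0, "dy": 0, "dz": 0, "ax": 0, "ay": 0, "az": 0, "jaw": 0}
  ]
}}

```text
time_s: 5.38
tcp_pos: [357.4, 207.0, 157.6]
eef_rot: [0.129, 0.695, -0.129, 0.695]
ft_force: [-0.1, -0.0, 0.3]
opening: 0.8
```

Call:
{"api": "carry_out", "payload": {
  "increments": [
    {"dx": 0, "dy": 0, "dz": 0, "ax": 0, "ay": 0, "az": 0, "jaw": 0},
    {"dx": 0, "dy": 0, "dz": 0, "ax": 0, "ay": 0, "az": 0, "jaw": 0},
    {"dx": 0, "dy": 0, "dz": 0, "ax": 0, "ay": 0, "az": 0, "jaw": 0},
    {"dx": 0, "dy": 0, "dz": 0, "ax": 0, "ay": 0, "az": 0, "jaw": 0},
    {"dx": 0, "dy": 0, "dz": 0, "ax": 0, "ay": 0, "az": 0, "jaw": 0},
    {"dx": 0, "dy": 0, "dz": 0, "ax": 0, "ay": 0, "az": 0, "jaw": 0},
    {"dx": 0, "dy": 0, "dz": 0, "ax": 0, "ay": 0, "az": 0, "jaw": 0},
    {"dx": 0, "dy": 0, "dz": 0, "ax": 0, "ay": 0, "az": 0, "jaw": 0},
    {"dx": 0, "dy": 0, "dz": 0, "ax": 0, "ay": 0, "az": 0, "jaw": 0},
    {"dx": 0, "dy": 0, "dz": 0, "ax": 0, "ay": 0, "az": 0, "jaw": 0}
  ]
}}

```text
time_s: 6.22
tcp_pos: [357.4, 207.0, 157.6]
eef_rot: [0.129, 0.695, -0.129, 0.695]
ft_force: [0.7, -0.1, -0.4]
opening: 0.1
```

Call:
{"api": "carry_out", "payload": {
  "increments": [
    {"dx": 0, "dy": 0, "dz": 0, "ax": 0, "ay": 0, "az": 0, "jaw": 0},
    {"dx": 0, "dy": 0, "dz": 0, "ax": 0, "ay": 0, "az": 0, "jaw": 0},
    {"dx": 0, "dy": 0, "dz": 0, "ax": 0, "ay": 0, "az": 0, "jaw": 0},
    {"dx": 0, "dy": 0, "dz": 0, "ax": 0, "ay": 0, "az": 0, "jaw": 0},
    {"dx": 0, "dy": 0, "dz": 0, "ax": 0, "ay": 0, "az": 0, "jaw": 0},
    {"dx": 0, "dy": 0, "dz": 0, "ax": 0, "ay": 0, "az": 0, "jaw": 0},
    {"dx": 0, "dy": 0, "dz": 0, "ax": 0, "ay": 0, "az": 0, "jaw": 0},
    {"dx": 0, "dy": 0, "dz": 0, "ax": 0, "ay": 0, "az": 0, "jaw": 0},
    {"dx": 0, "dy": 0, "dz": 0, "ax": 0, "ay": 0, "az": 0, "jaw": 0},
    {"dx": 0, "dy": 0, "dz": 0, "ax": 0, "ay": 0, "az": 0, "jaw": 0}
  ]
}}

```text
time_s: 7.05
tcp_pos: [357.4, 207.0, 157.7]
eef_rot: [0.129, 0.695, -0.129, 0.695]
ft_force: [0.3, 0.0, 0.6]
opening: 0.4
```

```bash
python3 -c "
from h import *
S=env.read_camera('scene');cv2.imwrite('pics/scene3.png',S)
T=env.read_camera('top');cv2.imwrite('pics/top3.png',T)
d=np.array([np.cos(YAW),np.sin(YAW),0]); m=np.array([506,149.5,0]); h=m+105*d
for a in (0,.5,.85,.95):
    # mark at 105 from hinge, 7.5 above hinge height
    p=h-d*(105*np.cos(a)-7.5*np.sin(a)*-1*-1)+np.array([0,0,100+105*np.sin(a)+7.5*np.cos(a)])
    p=h+d*(-105*np.cos(a)+7.5*np.sin(a))+np.array([0,0,100+105*np.sin(a)+7.5*np.cos(a)])
    print(a,proj('scene',p),proj('top',p))
for nm,I,b in [('scene',S,(290,110,350,200)),('top',T,(190,150,275,245))]:
    x0,y0,x1,y1=b; c=I[y0:y1,x0:x1].astype(int); bl=((c[...,0]>c[...,2]+40)).astype(np.uint8)
    bl=cv2.morphologyEx(bl,cv2.MORPH_CLOSE,np.ones((15,15))); w=(bl>0)&(c[...,2]>75)
    w=cv2.morphologyEx(w.astype(np.uint8),cv2.MORPH_OPEN,np.ones((3,3))); n,l,s,ce=cv2.connectedComponentsWithStats(w)
    for i in range(1,n):
        if s[i,4]>20: print(nm,ce[i]+[x0,y0],s[i,4])
"
```

```text
0 [[319.53399598 181.85370534]] [[223.21970524 223.19832738]]
0.5 [[321.45291875 172.33015379]] [[222.81641598 215.22873902]]
0.85 [[323.40018525 170.54604218]] [[225.04847113 204.0531214 ]]
0.95 [[324.01771569 170.88793494]] [[226.04967634 200.20283039]]
scene [323.67272727 170.56363636] 55
top [226.43243243 200.05405405] 37
```

View pics/scene3.png

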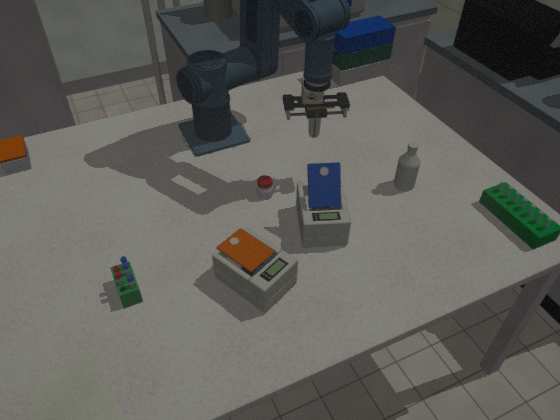

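View pics/top3.png

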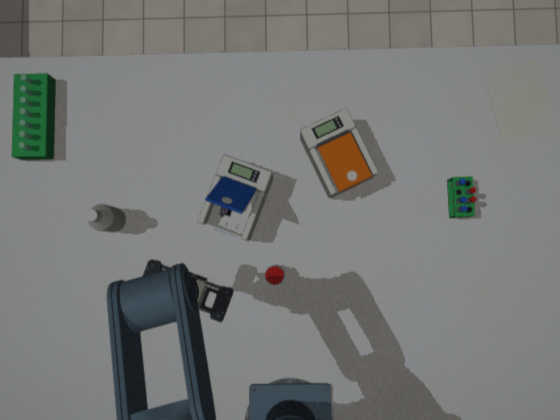

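The measured mark position in the top view is (226.4,200.1). The model predicts (226.0,200.2) at 0.95 rad, so the hatch is fully open. The orange hatch, jar, bottle and rack sit at the same pixels as before, and the robot is clear, so I'll hand in.

```bash
python3 -c "
from station import env
print(env.finish_job()); print(env.observe()['time_s'])"
```

```text
the job is handed in; nothing more can be done
None
the job is handed in; nothing more can be done
```

The blue hatch is open and stays up by itself with the robot clear of it, and the job was handed in at about 7 s of the 34 s allowed. No verdict was reported.

- **Press:** I found the mark at about (506, 150, 107.5) mm; the three cameras agreed to about 2 mm. I pressed it once with the closed fingertips. The travel ended at z = 100.0 mm with the force rising from 7 to 20 N, which matches the firm stop at 99.6 mm. I then backed off up and to the front.
- **Hatch:** After more than 3 s with the robot clear, the mark in the top view was at pixel (226.4, 200.1). The prediction for 0.95 rad is (226.0, 200.2), so the hatch is at its open stop. The scene view also fits, but it barely distinguishes 0.85 from 0.95 rad.
- **Everything else:** By eye, the orange hatch is still shut, and the rack, bottle and jar look unmoved. I did not measure these to the millimetre. The force reading at the end was only noise, under 1 N.

Two move calls were refused as "bad value", apparently because rows had missing fields. Neither moved the arm.

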